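Work a stave in behind the hold-down post

TASK

Push the long pale wooden stave along the slab into the carving bay, the dark three-sided wooden stop: angle it in past the steel post by pushing one end and then the other, until it lies between the two cheeks, behind the post and flat against the back fence along its whole length. Only push it: never lift or tip it off the slab, leave the other things on the slab where they are, and finish with the arm clear.

Things in the scene. Friction and masses are not known exactly. Their poses are not given: they have to be found in the camera images.
- stave: Pale timber stave, loose on the slab: 240 mm long (its y), 36 wide (x), 36 high (z), 0.15 to 0.31 kg. Origin: centre of its underside. It starts on the robot's side of the bay, roughly parallel to the fence, shifted to the bay's +y side so that its -y end is clear of the post.
- stave_end (a point): Point on the stave at the middle of the end face nearer the post (its own y = -120 mm), 18 mm above its underside.
- bay: Dark wood bay fixed to the slab, open towards the robot (its -x). Origin: on the slab at mid-length of the back fence's inner face; x points into the fence, y along it. Fence 350 mm long, 30 thick, 45 high. Each end has a cheek 25 mm thick, 45 high, from x -45 to 0 mm, inner faces at y -150 and +150. No floor. A stave home against the fence has its origin at x -18 mm.
- post: Round steel post fixed upright in the slab before the bay, towards its -y end: 22 mm diameter, 60 high. Origin: centre of its foot (a collar there, 32 mm wide and 2 high, obstructs nothing). Its axis is 69 to 73 mm in front of the fence face, so 58 to 62 mm is free between them; from the post to the +y cheek is less than the stave's length.
- iron_bar: Bystander: dark square iron bar used as a mallet, 260 x 34 x 34 mm, lying along its x; origin at the centre of its underside.
- print_block: Bystander: carved printing block, 75 x 65 x 30 mm with a wooden grip on top, 58 mm high in all; origin at the centre of its underside.
- chisel_a: Bystander: chisel lying along its x, about 190 mm long, 20 mm wide, 16 mm high.
- wax_tin: Bystander: round aluminium tin, 72 mm diameter, 50 mm high; origin at the centre of its underside.
- offcut: Bystander: pale wooden offcut, 50 x 80 x 30 mm; origin at the centre of its underside.
- cup: Bystander: blue enamel cup, 74 mm diameter, 85 mm high, origin at the centre of its underside.
- brush: Bystander: small hand brush lying along its x.
Things that resemble listed ones, but are neither listed nor needed, are in the scene too. Leave any blue look-alike of the stave alone.

How it is judged (in metres and radians):
On the way:
1. the stave, at an angle, has its end towards the post in behind the post (x of stave_end in the frame of bay above -0.05 m and y of stave_end in the frame of bay below -0.075 m and angle between the y axis of stave and the y axis of bay, either way round above 0.06 rad), for 0.05 s.
At the end, for the whole second after the job is handed in: The stave lies at rest on the slab inside the bay, between the cheeks and behind the post: its middle within 8 mm of touching the back fence, parallel to the fence within 0.045 rad, flat on the slab (x of stave in the frame of bay between -0.026 and -0.012 m and y of stave in the frame of bay between -0.034 and 0.034 m and angle between the y axis of stave and the y axis of bay, either way round below 0.045 rad and angle between stave's own z axis and vertical below 0.05 rad and height (world z) of stave below 0.005 m and linear speed of stave below 0.01 m/s).
It fails at once if the stave is lifted or tipped off the slab (height (world z) of stave above 0.012 m or angle between stave's own z axis and vertical above 0.2 rad).
It fails at once if a bystander is pushed more than 20 mm from its place (distance of any of iron_bar, print_block, chisel_a, wax_tin, offcut, cup, brush from where it was at the start of the episode above 0.02 m).
It also fails if it takes over 64 s, if anything falls off the work surface, if the arm or the gripper's body presses on something with over 40 N, if the wrist force passes 120 N, or if a joint passes its speed limit or range.

ROBOT

A 6-joint arm with a two-finger parallel gripper is mounted at the origin on the work surface. World frame = base frame: x ahead of the robot, y to its left, z up, the work surface at z = 0. Lengths are in mm, angles in rad, forces in N, time in s.
With the tool pointing down it reaches from about 325 to 775 mm from the base axis. Payload 5.5 kg.
Tool frame: the origin (TCP) lies midway between the tips of the shut fingers; the grasp point (between the pads) lies 19 mm behind it; z points along the fingers, y is the line along which they close (so a half turn about z gives the same grasp; the last joint's range is limited). The gripper opens to 88 mm and grips with 3 to 60 N. Pads are 20 mm wide; open, the fingers measure 115 mm over their backs; the gripper's body (75 mm by 178 mm) begins 61 mm behind the grasp point.
Start: joints at [1.189, 0.091, 1.231, -0, 1.82, -0.057], TCP at [191.476, 568.641, 186.531] pointing down, gripper open.
Joint ranges: [-2.87, 2.87], [-0.86, 2.18], [0.17, 2.46], [-1.51, 4.65], [0.06, 2.69], [-2.65, 2.65]. Speed limits (rad/s): [2.57, 2.57, 3.01, 3.14, 3.14, 3.14].

INTERFACE

Orientations are given as a rotation vector (axis times angle).
In Python, from plant import ctrl, imaging, ticket gives the robot as it stands. The module is installed in compiled form; this text tells all that it offers.
- The arm moves only by the shell command python3 -m crank 'ROWS' [FORCE]. ROWS is JSON, a list of rows, each an object of numbers: "claw": the closure, from -1 (fully open) to 1 (shut); "dx", "dy", "dz": the shift along the tool's x, y, z in m; "spin": the turn about the tool's z in degrees. In form: [{"claw": .., "dx": .., "dy": .., "dz": .., "spin": ..}, ...]. A call has 1 to 8 rows; each row shifts and turns the commanded pose from where the row before left it, along the tool's axes as they then stand; what a row does not reach is not made up. A row lasts 1/12 s, in which the tool goes at most 41.7 mm and 7.16 degrees, less where a joint would pass 70% of its speed; a pose out of reach is approached as far as the arm can. A call with a gripper value outside its range is refused whole. The fingers move at their own pace and stop on an object; FORCE is the grip in N (left out, the last holds). Time passes only in rows, so rows that do not move let the fingers close. It gives the time, the measured TCP pose, the force, the opening and the grip force at its end, in the units of the state.
- ctrl.get_state(): the state, without advancing time (a new reading comes with each control period).
- imaging.snapshot(name): name is "scene" or "top" or "wrist"; returns (picture, depth): 384x512x3 uint8, red, green, blue; 384x512 float32, mm along the optical axis (not along the pixel's ray), 0 where there is no reading.
- imaging.camera_info(name): a dict with "camera_matrix" (3x3 intrinsics, pixels), "dist_coeffs" ([k1, k2, p1, p2, k3] as OpenCV has them; the pictures are not rectified), "xyz" and "orientation" of the camera in the world. Camera axes: x right, y down, z forward; pixel columns grow to the right and rows downward; lengths in mm; the calibration is good to about 2 mm. A picture is of the moment at which its call begins: read the wrist's pose just before it. camera_info takes no time and is no camera call; for the wrist camera it gives the pose at the moment of the call.
- ticket.close_job(): hands the job in; it is judged then, once.
The state is a dict: "time_s": time; "joint_positions": joint angles; "dq": joint speeds; "tau": joint torques, N m; "tool_pos": TCP position; "tool_rot": TCP orientation; "wrist_force": force on the tool from outside, world axes, zero at the start; "ft_torque": the same for the moment, N m; "gripper_width": finger opening in mm; "grip_force": force on a finger pad.
Only numpy, scipy, OpenCV 4.12 (cv2) and the standard library are available. Lean on these libraries where they do the work, as an engineer would, in place of code of your own. Each camera call takes 0.05 s, during which the arm holds its last target. There are 200 camera calls.

## Working session

There is one attempt and no reset: what is moved stays moved. The work goes in short steps, Python scripts to look and compute and a shell command to move; the robot and the scene stay as the last step left them, time stands still between calls to the robot, and variables do not carry over. Pictures are saved under pics/ and viewed, at most 10 in all, crops included, and the job is handed in when it is done.

```bash
mkdir -p pics; cat > h.py <<'E'
import numpy as np, cv2
from scipy.spatial.transform import Rotation as R
from plant import ctrl, imaging, ticket
def snap(n):
    ci=imaging.camera_info(n); p,d=imaging.snapshot(n); return ci,p,d
def cloud(ci,d):
    K=np.array(ci["camera_matrix"],float); D=np.array(ci["dist_coeffs"],float)
    h,w=d.shape; u,v=np.meshgrid(np.arange(w),np.arange(h))
    q=cv2.undistortPoints(np.stack([u,v],-1).reshape(-1,1,2).astype(float),K,D).reshape(h,w,2)
    P=np.dstack([q*d[...,None],d]); o=np.array(ci["orientation"],float)
    M=o if o.shape==(3,3) else R.from_rotvec(o).as_matrix()
    return P@M.T+np.array(ci["xyz"])
E
python3 - <<'E'
from h import *
s=ctrl.get_state(); print(s)
for n in("top","scene"):
    ci,p,d=snap(n); print(n,ci)
    np.savez(f"{n}.npz",p=p,d=d,P=cloud(ci,d))
    cv2.imwrite(f"pics/{n}0.png",cv2.resize(p[...,::-1],(800,600)))
E
```

```text
{'time_s': 0.0, 'joint_positions': array([ 1.18928205e+00,  9.18463300e-02,  1.23186700e+00,  1.05523153e-05,
        1.81976446e+00, -5.66775366e-02]), 'dq': array([-4.00846944e-05, -1.29616386e-03,  1.03368064e-03,  1.09245805e-03,
        7.20656517e-04,  1.94234307e-03]), 'tau': array([ 1.11471018e-03, -4.46450651e+01, -4.06438780e+01,  6.99170306e-02,
        2.93188181e-02, -1.64264497e-04]), 'tool_pos': array([191.34706562, 568.30129022, 185.42509208]), 'tool_rot': array([-5.07939830e-01, -3.09983165e+00,  2.88649246e-03]), 'wrist_force': array([-0.30727749,  0.19390394,  0.22483037]), 'ft_torque': array([-0.03479068,  0.0270529 , -0.03041296]), 'grip_force': 0.0, 'gripper_width': 87.99230759524599}
top {'camera_matrix': array([[408.76915252,   0.        , 255.5049471 ],
       [  0.        , 408.76915252, 196.84119238],
       [  0.        ,   0.        ,   1.        ]]), 'dist_coeffs': array([-0.02430619,  0.        ,  0.        ,  0.        ,  0.        ]), 'xyz': array([ 299.76675196,   41.55153776, 1243.87182506]), 'orientation': array([-2.15717129,  2.20575815, -0.09984028])}
scene {'camera_matrix': array([[450.89790139,   0.        , 254.60695469],
       [  0.        , 450.89790139, 184.82400347],
       [  0.        ,   0.        ,   1.        ]]), 'dist_coeffs': array([-0.10301274,  0.        ,  0.        ,  0.        ,  0.        ]), 'xyz': array([1289.13177157, -605.84659939,  752.19635398]), 'orientation': array([-1.95727411, -1.01762975,  0.5379159 ])}
```

View pics/top0.png

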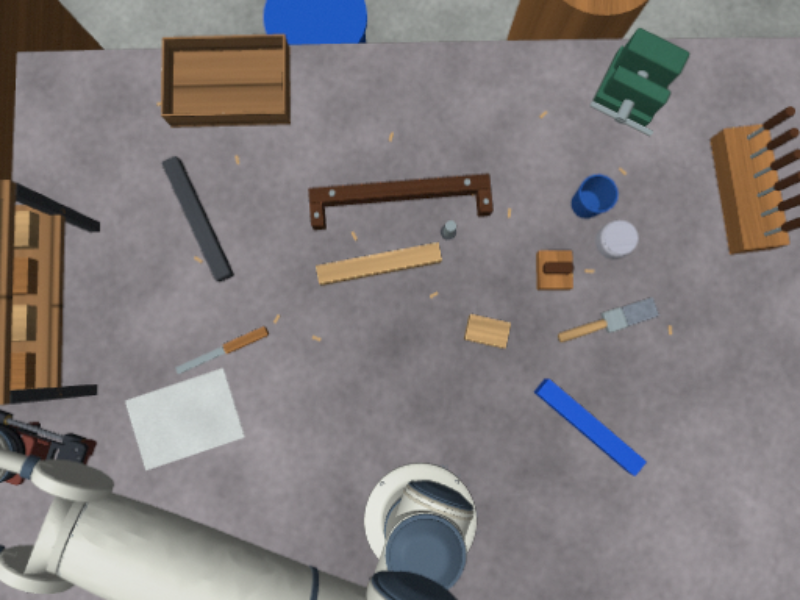

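View pics/scene0.png

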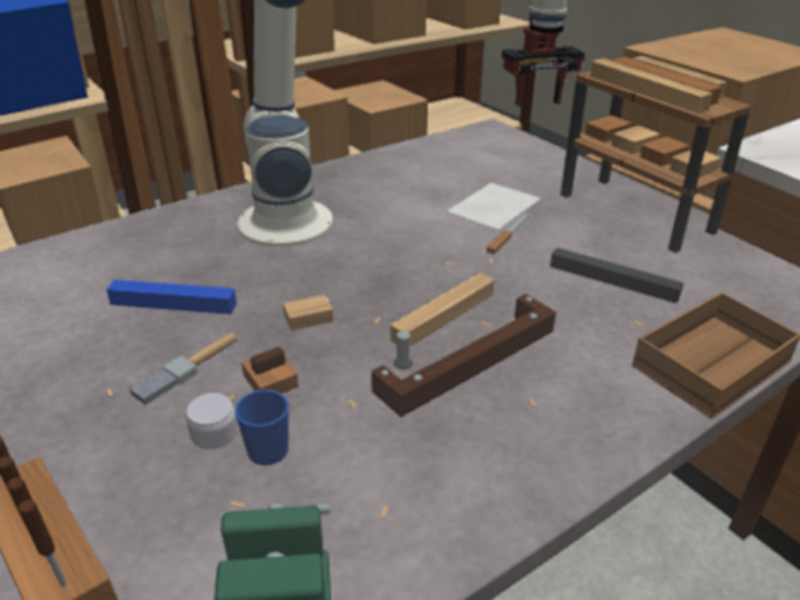

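Top view (800×600 px): the candidates for the stave are the pale bar (378,263), the blue look-alike (590,427), the offcut (488,330), the iron bar (197,218) and the timber on the shelf (25,300). By the description it is the pale bar at (378,263). The bay is at (400,190) and the post at (449,230). Next I measure and check with a close crop.

```bash
cat >> h.py <<'E'
def rect(P,lo,hi,box):
    x,y,z=P[...,0],P[...,1],P[...,2]
    m=(z>lo)&(z<hi)&(x>box[0])&(x<box[1])&(y>box[2])&(y<box[3])
    return m,P[m]
E
python3 - <<'E'
from h import *
f=np.load("top.npz");P=f["P"];p=f["p"]
for u,v in[(378,263),(330,275),(430,252),(400,190),(320,190),(482,190),(449,230),(318,218),(486,208),(488,330),(555,270),(400,320)]:
    print((u,v),P[int(v*.64),int(u*.64)].round(0))
c=p[100:200,180:340,::-1]; cv2.imwrite("pics/crop.png",cv2.resize(c,(800,500),interpolation=cv2.INTER_NEAREST))
E
```

```text
(378, 263) [489.  73.  38.]
(330, 275) [467. 163.  37.]
(430, 252) [508. -29.  34.]
(400, 190) [629.  25.  44.]
(320, 190) [633. 181.  43.]
(482, 190) [ 627. -131.   41.]
(449, 230) [546. -64.  56.]
(318, 218) [578. 185.  43.]
(486, 208) [ 589. -138.   45.]
(488, 330) [ 357. -136.   28.]
(555, 270) [ 467. -262.   56.]
(400, 320) [383.  31.  -1.]
```

View pics/crop.png

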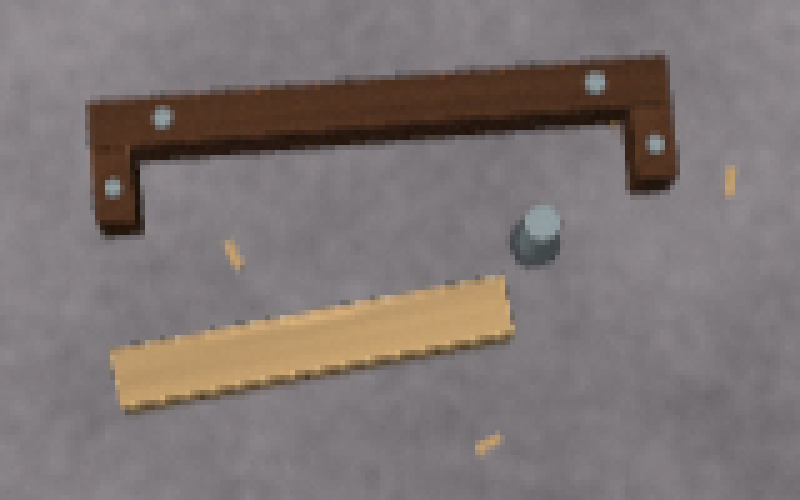

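The crop confirms it: the pale stave spans (110,350)–(513,340), the post is at (540,225), and the dark bay is above them with its cheeks at (118,190) and (650,150). Now I fit exact poses.

```bash
cat >> h.py <<'E'
def fit(P,m):
    q=P[m][:,:2]; lab=cv2.minAreaRect(q.astype(np.float32)); return lab,cv2.boxPoints(lab)
def stave(P,p,box=(400,650,-120,260)):
    m,_=rect(P,22,46,box); r,g,b=[p[...,i].astype(int) for i in range(3)]
    m=m&(r>130)&(r-b>40)
    m=cv2.morphologyEx(m.astype(np.uint8),cv2.MORPH_OPEN,np.ones((3,3)))>0
    q=P[m][:,:2]; c=q.mean(0); w,V=np.linalg.eigh(np.cov(q.T)); a=V[:,1]*np.sign(V[1,1])
    t=(q-c)@a; n=(q-c)@np.array([a[1],-a[0]])   # n: +x side
    c=c+a*(np.percentile(t,1)+np.percentile(t,99))/2+np.array([a[1],-a[0]])*(np.percentile(n,2)+np.percentile(n,98))/2
    return c,a,np.ptp(t),np.ptp(n),m.sum()
E
python3 - <<'E'
from h import *
f=np.load("top.npz");P=f["P"];p=f["p"]
print(stave(P,p))
x,y,z=[P[...,i] for i in range(3)]
m,_=rect(P,36,52,(560,670,-170,220)); m&=(p[...,0]<120)
lab,b=fit(P,m);print(lab,b)
# inner fence edge: per-column min x for y in between cheeks
q=P[m]; ys=np.arange(-95,150,10); e=[]
for yy in ys:
    k=abs(q[:,1]-yy)<5; e.append(np.percentile(q[k,0],3))
c=np.polyfit(ys,e,1); print("fence inner x=",c, "out",np.polyfit(ys,[np.percentile(q[abs(q[:,1]-yy)<5,0],97) for yy in ys],1))
for s in(0,1):
    k=(q[:,0]<600)&((q[:,1]>50) if s else (q[:,1]<50)); print(q[k].min(0),q[k].max(0))
m2,qq=rect(P,52,70,(510,580,-100,-30)); print("post",qq.mean(0),len(qq))
E
```

```text
(array([489.90544684,  70.5062252 ]), array([-0.16681114,  0.98598887]), np.float64(238.31209580822625), np.float64(36.37398104803278), np.int64(966))
((611.758056640625, 25.887008666992188), (76.51789093017578, 350.4566345214844), 3.6352102756500244) [[ 562.46594  198.33699]
 [ 584.6863  -151.4145 ]
 [ 661.0502  -146.56297]
 [ 638.82983  203.18852]]
fence inner x= [-6.15136083e-02  6.20673014e+02] out [-5.99955114e-02  6.48943849e+02]
[ 584.09194092 -150.88259068   36.41194207] [ 599.33375494 -126.29858829   48.62126893]
[563.12260241 175.19930814  36.15042181] [599.90750737 200.09960081  49.77245635]
post [554.2358492  -66.95014993  58.37099338] 44
```

```bash
cat >> h.py <<'E'
O=np.array([618.5,26.5]); BX=np.array([.998,.062]); BY=np.array([-.062,.998])
def tob(w): w=np.asarray(w)[:2]-O; return np.array([w@BX,w@BY])
def tow(b): return O+b[0]*BX+b[1]*BY
def plan(xy,z,yaw):
    "yaw (deg, world) of tool y axis; prints spin then shift in tool axes after the spin"
    s=ctrl.get_state(); M=R.from_rotvec(s["tool_rot"]).as_matrix()
    y0=np.degrees(np.arctan2(M[1,1],M[0,1])); sp=-(yaw-y0)
    M2=M@R.from_euler("z",sp,degrees=True).as_matrix()
    d=M2.T@(np.array([*xy,z])-s["tool_pos"])
    print("t",round(s["time_s"],2),"pos",s["tool_pos"].round(1),"yaw",y0.round(1),"bay",tob(s["tool_pos"]).round(1),"F",s["wrist_force"].round(1),"w",round(s["gripper_width"],1),"| spin",round(sp,2),"shift mm",d.round(1))
E
python3 -c "
from h import *
plan((442.6,62.5),185,99.6)"
```

```text
t 0.1 pos [191.4 568.3 185.5] yaw 71.4 bay [-392.7  567.2] F [0.1 0.9 0.3] w 87.9 | spin -28.21 shift mm [-163.4 -540.6    1.2]
```

```bash
python3 -m crank '[{"claw":-1,"spin":-7.05},{"claw":-1,"spin":-7.05},{"claw":-1,"spin":-7.05},{"claw":-1,"spin":-7.05},{"claw":-1,"dx":-0.0117,"dy":-0.0386},{"claw":-1,"dx":-0.0117,"dy":-0.0386},{"claw":-1,"dx":-0.0117,"dy":-0.0386},{"claw":-1,"dx":-0.0117,"dy":-0.0386}]' && python3 -m crank '[{"claw":-1,"dx":-0.0117,"dy":-0.0386},{"claw":-1,"dx":-0.0117,"dy":-0.0386},{"claw":-1,"dx":-0.0117,"dy":-0.0386},{"claw":-1,"dx":-0.0117,"dy":-0.0386},{"claw":-1,"dx":-0.0117,"dy":-0.0386},{"claw":-1,"dx":-0.0117,"dy":-0.0386},{"claw":-1,"dx":-0.0117,"dy":-0.0386},{"claw":-1,"dx":-0.0117,"dy":-0.0386}]' && python3 -c "
from h import *
plan((442.6,62.5),9,99.6)"
```

```text
invalid input at $[0]: expected keys claw, dx, dy, dz, spin
```

All five keys are required.

```bash
python3 -m crank '[{"claw":-1,"dx":0,"dy":0,"dz":0,"spin":-7.05},{"claw":-1,"dx":0,"dy":0,"dz":0,"spin":-7.05},{"claw":-1,"dx":0,"dy":0,"dz":0,"spin":-7.05},{"claw":-1,"dx":0,"dy":0,"dz":0,"spin":-7.05},{"claw":-1,"dx":-0.0117,"dy":-0.0386,"dz":0,"spin":0},{"claw":-1,"dx":-0.0117,"dy":-0.0386,"dz":0,"spin":0},{"claw":-1,"dx":-0.0117,"dy":-0.0386,"dz":0,"spin":0},{"claw":-1,"dx":-0.0117,"dy":-0.0386,"dz":0,"spin":0}]' && python3 -m crank '[{"claw":-1,"dx":-0.0117,"dy":-0.0386,"dz":0,"spin":0},{"claw":-1,"dx":-0.0117,"dy":-0.0386,"dz":0,"spin":0},{"claw":-1,"dx":-0.0117,"dy":-0.0386,"dz":0,"spin":0},{"claw":-1,"dx":-0.0117,"dy":-0.0386,"dz":0,"spin":0},{"claw":-1,"dx":-0.0117,"dy":-0.0386,"dz":0,"spin":0},{"claw":-1,"dx":-0.0117,"dy":-0.0386,"dz":0,"spin":0},{"claw":-1,"dx":-0.0117,"dy":-0.0386,"dz":0,"spin":0},{"claw":-1,"dx":-0.0117,"dy":-0.0386,"dz":0,"spin":0}]' && python3 -c "
from h import *
plan((442.6,62.5),9,99.6)"
```

```text
time_s: 0.77
tool_pos: [263.5, 422.6, 185.7]
tool_rot: [0.264, -3.13, 0.002]
wrist_force: [1.0, -0.2, 0.7]
gripper_width: 87.7
grip_force: 0.0
time_s: 1.43
tool_pos: [407.3, 133.4, 186.3]
tool_rot: [-0.263, 3.131, 0.0]
wrist_force: [0.1, 0.2, 0.3]
gripper_width: 87.6
grip_force: 0.0
t 1.43 pos [407.3 133.4 186.3] yaw 99.6 bay [-204.1  119.7] F [0.1 0.2 0.3] w 87.6 | spin -0.0 shift mm [-23.  -75.8 177.3]
```

```bash
python3 -m crank '[{"claw":-1,"dx":-0.0115,"dy":-0.038,"dz":0,"spin":0},{"claw":-1,"dx":-0.0115,"dy":-0.038,"dz":0,"spin":0},{"claw":-1,"dx":0,"dy":0,"dz":0.035,"spin":0},{"claw":-1,"dx":0,"dy":0,"dz":0.035,"spin":0},{"claw":-1,"dx":0,"dy":0,"dz":0.035,"spin":0},{"claw":-1,"dx":0,"dy":0,"dz":0.035,"spin":0},{"claw":-1,"dx":0,"dy":0,"dz":0.03,"spin":0},{"claw":-1,"dx":0,"dy":0,"dz":0.005,"spin":0}]' && python3 -c "
from h import *
plan((442.6,62.5),9,99.6)
ci,p,d=snap('wrist'); cv2.imwrite('pics/w1.png',p[...,::-1])
ci,p,d=snap('top'); P=cloud(ci,d); c,a,*r=stave(P,p); print(c,tob(c),np.arctan2(-a[0],a[1])-.062,r)"
```

```text
time_s: 2.1
tool_pos: [438.2, 63.8, 5.1]
tool_rot: [0.261, -3.12, -0.0]
wrist_force: [-0.6, -0.3, -0.3]
gripper_width: 88.4
grip_force: 0.0
t 2.1 pos [438.2  63.8   5.1] yaw 99.6 bay [-177.6   48.4] F [-0.6 -0.3 -0.3] w 88.4 | spin -0.02 shift mm [-4.1 -2.  -4. ]
[489.2313234   70.35639008] [-126.29104306   51.78333525] 0.10381062597841514 [np.float64(238.502204487013), np.float64(34.056992626132875), np.int64(141)]
```

View pics/w1.png

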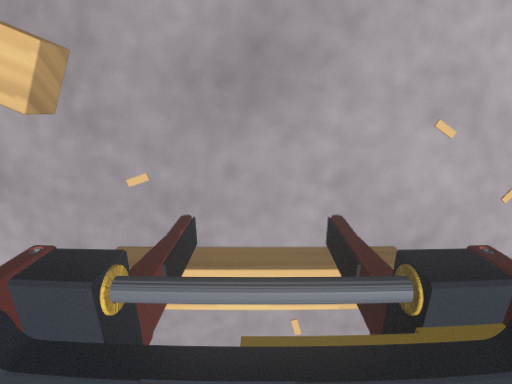

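The wrist view shows the stave at (115–400, 247–308), parallel to the two fingers and centred between them, with the offcut far off at the upper left. I start pushing.

```bash
python3 -m crank '[{"claw":-1,"dx":0,"dy":-0.002,"dz":-0.004,"spin":0},{"claw":-1,"dx":-0.012,"dy":0,"dz":0,"spin":0},{"claw":-1,"dx":-0.01,"dy":0,"dz":0,"spin":0},{"claw":-1,"dx":-0.007,"dy":0,"dz":0,"spin":0},{"claw":-1,"dx":-0.008,"dy":0,"dz":0,"spin":-0.5},{"claw":-1,"dx":-0.008,"dy":0,"dz":0,"spin":-0.5},{"claw":-1,"dx":-0.008,"dy":0,"dz":0,"spin":-0.5},{"claw":-1,"dx":0,"dy":0,"dz":0,"spin":0}]' && python3 -c "
from h import *
plan((442.6,62.5),9,99.6)
ci,p,d=snap('top'); P=cloud(ci,d); c,a,*r=stave(P,p); print(c,tob(c),np.arctan2(-a[0],a[1])-.062,r)
cv2.imwrite('pics/t2.png',cv2.resize(p[80:240,150:370,::-1],(770,560)))"
```

```text
time_s: 2.87
tool_pos: [496.3, 71.5, 15.9]
tool_rot: [-0.305, 3.126, 0.0]
wrist_force: [0.5, 0.0, 0.4]
gripper_width: 87.9
grip_force: 0.0
t 2.87 pos [496.3  71.5  15.9] yaw 101.1 bay [-119.1   52.5] F [0.5 0.  0.4] w 87.9 | spin 1.54 shift mm [54.5  0.1  6.9]
[488.80871478  70.23475648] [-126.72034775   51.68814665] 0.09474166752580554 [np.float64(238.92641228745202), np.float64(34.59124860642114), np.int64(325)]
```

View pics/t2.png

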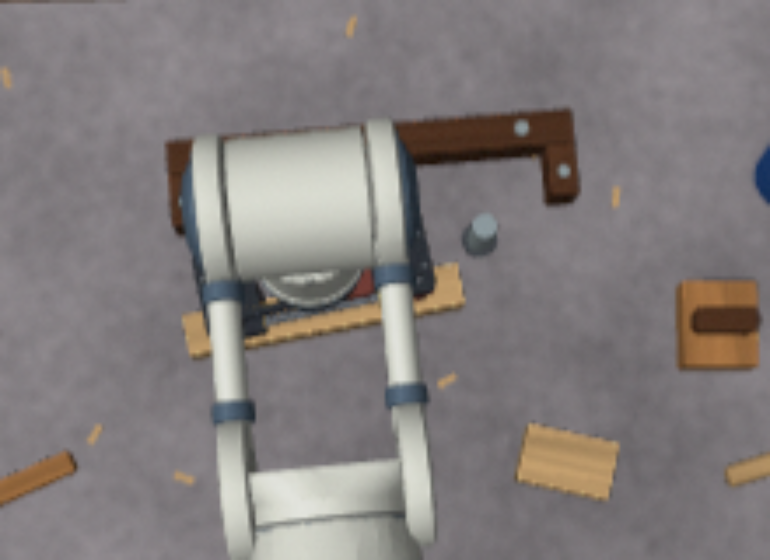

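```bash
python3 -c "
from h import *
ci,p,d=snap('wrist'); P=cloud(ci,d); np.savez('w.npz',P=P,p=p); print(ci['xyz'])
cv2.imwrite('pics/w2.png',p[...,::-1])
plan((442.6,62.5),9,99.6)
for r in (200,215,230,250,270,290,300,320):
  print(r,[tuple(P[r,c].astype(int)) for c in (130,160,190,260,335,360,390)])
ci,p,d=snap('scene');cv2.imwrite('pics/s2.png',cv2.resize(p[100:300,150:400,::-1],(750,600)))
"
```

```text
[420.51570636  56.3890008  212.68332139]
t 2.97 pos [495.   71.3  15.4] yaw 101.1 bay [-120.5   52.3] F [-0.1  0.3 -0.7] w 87.5 | spin 1.5 shift mm [53.1  0.1  6.5]
200 [(np.int64(498), np.int64(-24), np.int64(34)), (np.int64(493), np.int64(-2), np.int64(35)), (np.int64(490), np.int64(18), np.int64(34)), (np.int64(480), np.int64(67), np.int64(34)), (np.int64(470), np.int64(120), np.int64(34)), (np.int64(466), np.int64(137), np.int64(34)), (np.int64(462), np.int64(159), np.int64(34))]
215 [(np.int64(510), np.int64(-23), np.int64(33)), (np.int64(505), np.int64(-1), np.int64(35)), (np.int64(500), np.int64(20), np.int64(35)), (np.int64(491), np.int64(69), np.int64(34)), (np.int64(475), np.int64(117), np.int64(50)), (np.int64(477), np.int64(141), np.int64(34)), (np.int64(473), np.int64(162), np.int64(35))]
230 [(np.int64(522), np.int64(-22), np.int64(35)), (np.int64(517), np.int64(0), np.int64(35)), (np.int64(497), np.int64(27), np.int64(63)), (np.int64(502), np.int64(71), np.int64(36)), (np.int64(479), np.int64(113), np.int64(68)), (np.int64(489), np.int64(145), np.int64(34)), (np.int64(
[... 961 characters left out ...]
)), (np.int64(462), np.int64(103), np.int64(148))]
300 [(np.int64(480), np.int64(28), np.int64(148)), (np.int64(478), np.int64(37), np.int64(148)), (np.int64(475), np.int64(46), np.int64(149)), (np.int64(471), np.int64(66), np.int64(149)), (np.int64(468), np.int64(88), np.int64(148)), (np.int64(466), np.int64(94), np.int64(149)), (np.int64(465), np.int64(104), np.int64(148))]
320 [(np.int64(497), np.int64(25), np.int64(139)), (np.int64(620), np.int64(0), np.int64(15)), (np.int64(617), np.int64(27), np.int64(12)), (np.int64(613), np.int64(93), np.int64(2)), (np.int64(602), np.int64(168), np.int64(0)), (np.int64(569), np.int64(171), np.int64(34)), (np.int64(480), np.int64(114), np.int64(138))]
```

View pics/w2.png

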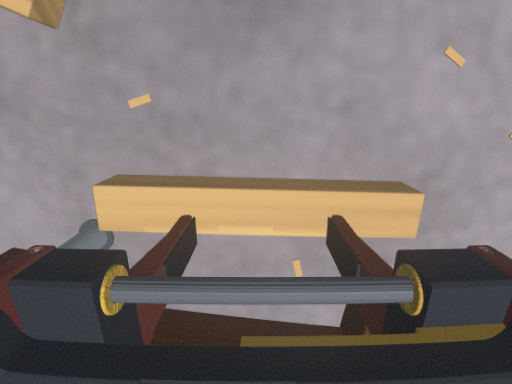

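View pics/s2.png

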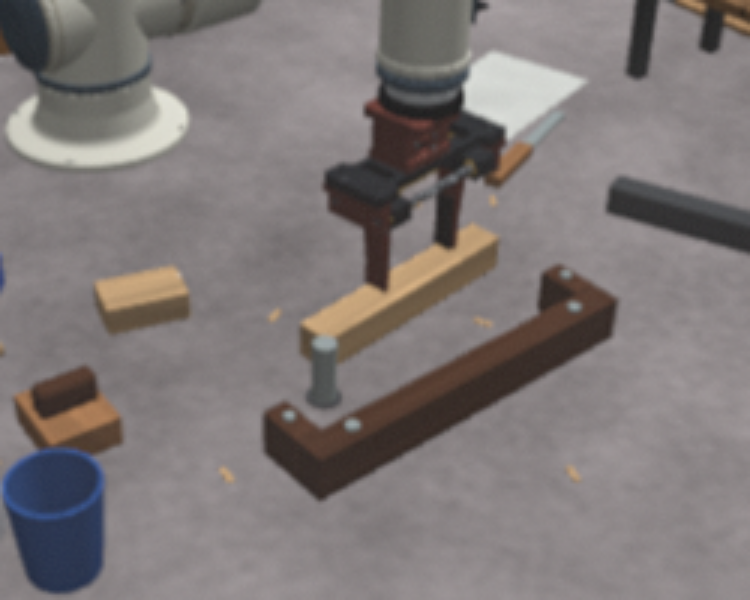

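The fingers passed above the stave: in the scene crop the tips, at (378,285) and (447,245), sit just over its top, so the open tips hang well above the TCP. The stave has not moved. I back off, go lower and check the tip height.

```bash
python3 -m crank '[{"claw":-1,"dx":0,"dy":0,"dz":-0.01,"spin":0},{"claw":-1,"dx":0.02,"dy":0,"dz":0,"spin":0},{"claw":-1,"dx":0.02,"dy":0,"dz":0,"spin":0},{"claw":-1,"dx":0.02,"dy":0,"dz":0,"spin":1.5},{"claw":-1,"dx":0,"dy":0,"dz":0.01,"spin":0},{"claw":-1,"dx":0,"dy":0,"dz":0.005,"spin":0},{"claw":-1,"dx":0,"dy":0,"dz":0.0,"spin":0},{"claw":-1,"dx":0,"dy":0,"dz":0.0,"spin":0}]' && python3 -c "
from h import *
plan((442.6,62.5),9,99.6)
s=ctrl.get_state(); ci,p,d=snap('wrist'); P=cloud(ci,d)
M=R.from_rotvec(s['tool_rot']).as_matrix(); T=(P-s['tool_pos'])@M
for sg in(1,-1):
  m=(abs(T[...,1]*sg-50)<14)&(abs(T[...,0])<16)&(P[...,2]>8)&(P[...,2]<80)&(d>0)
  q=T[m]; i=np.argsort(-q[:,2])[:400:40]; print(sg,m.sum()); print(np.c_[q[i],P[m][i][:,2]].round(0))
"
```

```text
time_s: 3.68
tool_pos: [436.2, 59.8, 10.2]
tool_rot: [0.263, -3.13, -0.0]
wrist_force: [-0.0, 0.1, 0.4]
gripper_width: 87.5
grip_force: 0.0
t 3.68 pos [436.2  59.8  10.2] yaw 99.6 bay [-179.8   44.5] F [-0.   0.1  0.4] w 87.5 | spin 0.01 shift mm [-6.7  1.6  1.2]
1 921
[[ -3.  44. -34.  44.]
 [  1.  44. -38.  48.]
 [  5.  43. -40.  50.]
 [  1.  44. -42.  52.]
 [ 10.  45. -43.  54.]
 [ 11.  47. -45.  56.]
 [  8.  44. -47.  57.]
 [  5.  44. -49.  59.]
 [  5.  44. -50.  60.]
 [  7.  44. -52.  62.]]
-1 933
[[ 10. -48. -34.  45.]
 [  2. -44. -37.  48.]
 [ 10. -44. -40.  50.]
 [ -4. -44. -41.  52.]
 [ 11. -51. -43.  53.]
 [  6. -44. -45.  55.]
 [ 12. -47. -47.  57.]
 [ -4. -44. -48.  58.]
 [  8. -44. -50.  60.]
 [ -5. -44. -52.  62.]]
```

The open tips hang about 34 mm above the TCP. I measure the drop at half closed and at shut.

```bash
cat > tip.py <<'E'
from h import *
plan((442.6,62.5),9,99.6)
s=ctrl.get_state(); ci,p,d=snap('wrist'); P=cloud(ci,d)
M=R.from_rotvec(s['tool_rot']).as_matrix(); T=(P-s['tool_pos'])@M; w=s['gripper_width']/2
for sg in(1,-1):
  m=(T[...,1]*sg>w-4)&(T[...,1]*sg<w+16)&(abs(T[...,0])<16)&(P[...,2]>5)&(P[...,2]<80)&(d>0)
  q=T[m]; i=np.argsort(-q[:,2])[:160:20]; print(sg,m.sum(),q[i].round(0).tolist())
E
python3 -m crank '[{"claw":0,"dx":0,"dy":0,"dz":0,"spin":0},{"claw":0,"dx":0,"dy":0,"dz":0,"spin":0},{"claw":0,"dx":0,"dy":0,"dz":0,"spin":0},{"claw":0,"dx":0,"dy":0,"dz":0,"spin":0},{"claw":0,"dx":0,"dy":0,"dz":0,"spin":0},{"claw":0,"dx":0,"dy":0,"dz":0,"spin":0}]' 20 >/dev/null; python3 tip.py
python3 -m crank '[{"claw":1,"dx":0,"dy":0,"dz":0,"spin":0},{"claw":1,"dx":0,"dy":0,"dz":0,"spin":0},{"claw":1,"dx":0,"dy":0,"dz":0,"spin":0},{"claw":1,"dx":0,"dy":0,"dz":0,"spin":0},{"claw":1,"dx":0,"dy":0,"dz":0,"spin":0},{"claw":1,"dx":0,"dy":0,"dz":0,"spin":0}]' 20 >/dev/null; python3 tip.py
```

```text
t 4.23 pos [436.2  59.7  10.6] yaw 99.6 bay [-179.9   44.5] F [-0.6  0.3 -1.3] w 51.0 | spin -0.01 shift mm [-6.8  1.6  1.6]
1 661 [[10.0, 31.0, -33.0], [-2.0, 25.0, -37.0], [6.0, 26.0, -38.0], [10.0, 28.0, -40.0], [10.0, 27.0, -42.0], [9.0, 27.0, -43.0], [-9.0, 25.0, -44.0], [11.0, 30.0, -45.0]]
-1 670 [[9.0, -26.0, -35.0], [11.0, -28.0, -37.0], [-4.0, -25.0, -38.0], [11.0, -28.0, -39.0], [-5.0, -26.0, -41.0], [10.0, -31.0, -42.0], [7.0, -25.0, -43.0], [-1.0, -26.0, -44.0]]
t 4.78 pos [436.1  59.7  10.6] yaw 99.6 bay [-180.    44.4] F [-0.3 -0.1 -0.2] w 7.3 | spin -0.01 shift mm [-6.9  1.7  1.6]
1 418 [[10.0, 11.0, -34.0], [11.0, 7.0, -37.0], [10.0, 9.0, -39.0], [11.0, 6.0, -42.0], [11.0, 11.0, -44.0], [11.0, 10.0, -46.0], [11.0, 7.0, -48.0], [11.0, 6.0, -50.0]]
-1 421 [[9.0, -4.0, -34.0], [9.0, -5.0, -37.0], [10.0, -10.0, -39.0], [9.0, -4.0, -42.0], [10.0, -8.0, -44.0], [11.0, -9.0, -46.0], [11.0, -9.0, -48.0], [11.0, -12.0, -50.0]]
```

The tips sit a constant 34 mm above the reported TCP whatever the opening, so I simply work about 34 mm lower. I reopen and go down 31 mm in small steps, watching the force.

```bash
python3 -m crank '[{"claw":-1,"dx":0,"dy":0,"dz":0.006,"spin":0},{"claw":-1,"dx":0,"dy":0,"dz":0.005,"spin":0},{"claw":-1,"dx":0,"dy":0,"dz":0.005,"spin":0},{"claw":-1,"dx":0,"dy":0,"dz":0.005,"spin":0},{"claw":-1,"dx":0,"dy":0,"dz":0.005,"spin":0},{"claw":-1,"dx":0,"dy":0,"dz":0.005,"spin":0},{"claw":-1,"dx":0,"dy":0,"dz":0,"spin":0},{"claw":-1,"dx":0,"dy":0,"dz":0,"spin":0}]' >/dev/null; python3 tip.py
```

```text
t 5.5 pos [435.8  59.7 -20.9] yaw 99.6 bay [-180.3   44.5] F [-0.4  1.   0.4] w 53.4 | spin -0.01 shift mm [ -7.2   1.6 -29.9]
1 1829 [[10.0, 33.0, -34.0], [11.0, 33.0, -36.0], [1.0, 26.0, -38.0], [10.0, 30.0, -39.0], [5.0, 26.0, -41.0], [-3.0, 27.0, -42.0], [11.0, 29.0, -43.0], [11.0, 30.0, -45.0]]
-1 1831 [[-6.0, -26.0, -35.0], [10.0, -35.0, -36.0], [11.0, -33.0, -37.0], [-5.0, -26.0, -39.0], [11.0, -31.0, -40.0], [11.0, -32.0, -42.0], [11.0, -33.0, -43.0], [-2.0, -26.0, -44.0]]
```

```bash
cat > look.py <<'E'
from h import *
plan((442.6,62.5),9,99.6)
ci,p,d=snap('top'); P=cloud(ci,d); c,a,*r=stave(P,p,(400,680,-150,260)); b=tob(c); th=np.arctan2(-a[0],a[1])-.062
print('stave w',c.round(1),'bay',b.round(1),'th',th.round(3),'end',(b-120*np.array([-np.sin(th),np.cos(th)])).round(1),'len/wid',np.round(r,0), 'yaw',np.degrees(th+.062)+90)
np.savez('last.npz',p=p,P=P)
E
python3 -m crank '[{"claw":-1,"dx":-0.012,"dy":-0.0,"dz":0,"spin":0},{"claw":-1,"dx":-0.008,"dy":0,"dz":0,"spin":0},{"claw":-1,"dx":-0.006,"dy":0,"dz":0,"spin":0},{"claw":-1,"dx":-0.008,"dy":0,"dz":0,"spin":-0.5},{"claw":-1,"dx":-0.008,"dy":0,"dz":0,"spin":-0.5},{"claw":-1,"dx":-0.008,"dy":0,"dz":0,"spin":-0.5},{"claw":-1,"dx":0,"dy":0,"dz":0,"spin":0},{"claw":-1,"dx":0,"dy":0,"dz":0,"spin":0}]' && python3 look.py
```

```text
time_s: 6.22
tool_pos: [485.9, 68.4, -20.5]
tool_rot: [-0.304, 3.127, 0.0]
wrist_force: [-1.3, -0.2, 0.3]
gripper_width: 87.6
grip_force: 0.0
t 6.22 pos [485.9  68.4 -20.5] yaw 101.1 bay [-129.7   50. ] F [-1.3 -0.2  0.3] w 87.6 | spin 1.5 shift mm [ 43.7   1.5 -29.5]
stave w [516.7  73.7] bay [-98.7  53.5] th 0.131 end [-83.  -65.5] len/wid [240.  36. 163.] yaw 101.05435639333768
```

```bash
python3 -m crank '[{"claw":-1,"dx":-0.007,"dy":0,"dz":0,"spin":0},{"claw":-1,"dx":-0.008,"dy":0,"dz":0,"spin":-0.5},{"claw":-1,"dx":-0.008,"dy":0,"dz":0,"spin":-0.5},{"claw":-1,"dx":-0.008,"dy":0,"dz":0,"spin":-0.5},{"claw":-1,"dx":-0.007,"dy":0,"dz":0,"spin":0},{"claw":-1,"dx":-0.004,"dy":0,"dz":0,"spin":0},{"claw":-1,"dx":0,"dy":0,"dz":0,"spin":0},{"claw":-1,"dx":0,"dy":0,"dz":0,"spin":0}]' && python3 look.py
```

```text
time_s: 6.93
tool_pos: [527.0, 76.9, -20.4]
tool_rot: [-0.345, 3.122, 0.0]
wrist_force: [-0.7, 0.4, -0.1]
gripper_width: 87.5
grip_force: 0.0
t 6.93 pos [527.   76.9 -20.4] yaw 102.6 bay [-88.2  56. ] F [-0.7  0.4 -0.1] w 87.5 | spin 2.99 shift mm [ 85.6  -0.2 -29.4]
stave w [557.  83.] bay [-57.9  60.2] th 0.155 end [-39.3 -58.3] len/wid [239.  35. 168.] yaw 102.45504415990318
```

```bash
python3 -m crank '[{"claw":-1,"dx":-0.003,"dy":0,"dz":0,"spin":0},{"claw":-1,"dx":0,"dy":0,"dz":0,"spin":0},{"claw":-1,"dx":0.015,"dy":0,"dz":0,"spin":0},{"claw":-1,"dx":0,"dy":0,"dz":-0.035,"spin":0},{"claw":1,"dx":0,"dy":0,"dz":-0.035,"spin":0},{"claw":1,"dx":0,"dy":0.04,"dz":0,"spin":0},{"claw":1,"dx":0,"dy":0.04,"dz":0,"spin":0},{"claw":1,"dx":0,"dy":0.04,"dz":0,"spin":0}]' >/dev/null && python3 - <<'E'
import look
from h import *
plan((526.7,234),-21,102.5)
E
```

```text
t 7.65 pos [489.1 192.3  51. ] yaw 102.5 bay [-118.9  173.5] F [0.3 0.9 0.4] w 64.6 | spin 2.85 shift mm [  67.6 -120.3   41.7]
stave w [568.1  41.4] bay [-49.3  18. ] th 0.156 end [ -30.7 -100.5] len/wid [153.  37. 608.] yaw 102.49704377937844
t 7.7 pos [486.6 199.4  50.4] yaw 102.8 bay [-121.   180.7] F [-3.3  3.7 -0. ] w 60.8 | spin 0.29 shift mm [-46.5  24.7  71.7]
```

```bash
python3 -m crank '[{"claw":1,"dx":-0.023,"dy":0.018,"dz":0,"spin":0},{"claw":1,"dx":-0.023,"dy":0.008,"dz":0,"spin":0},{"claw":1,"dx":0,"dy":0,"dz":0,"spin":0},{"claw":1,"dx":0,"dy":0,"dz":0,"spin":0},{"claw":1,"dx":0,"dy":0,"dz":0,"spin":0}]' >/dev/null && python3 - <<'E'
import look
from h import *
plan((526.7,234),-21,102.5)
E
```

```text
t 8.12 pos [527.5 226.2  49.4] yaw 102.6 bay [-78.5 204.9] F [-0.4  0.6 -0.2] w 27.5 | spin 2.98 shift mm [ 111.  -147.2   40.5]
stave w [560.2  75.2] bay [-55.2  52.2] th 0.178 end [-33.9 -65.9] len/wid [223.  39. 823.] yaw 103.75332751259134
t 8.17 pos [527.5 226.   49.6] yaw 102.6 bay [-78.5 204.7] F [-0.3 -0.3 -0. ] w 23.2 | spin 0.06 shift mm [-1.   8.  70.6]
```

```bash
python3 -m crank '[{"claw":1,"dx":0,"dy":0.009,"dz":0,"spin":0},{"claw":1,"dx":0,"dy":0,"dz":0.03,"spin":0},{"claw":1,"dx":0,"dy":0,"dz":0.025,"spin":0},{"claw":1,"dx":0,"dy":0,"dz":0.01,"spin":0},{"claw":1,"dx":0,"dy":0,"dz":0.005,"spin":0},{"claw":1,"dx":0,"dy":0,"dz":0,"spin":0}]' >/dev/null && python3 - <<'E'
import look
from h import *
plan((526.7,234),-21,102.5)
ci,p,d=snap('wrist'); cv2.imwrite('pics/w3.png',p[...,::-1])
E
```

```text
t 8.67 pos [525.1 235.2 -21.2] yaw 102.6 bay [-80.3 214.1] F [-1.1  0.4 -0.1] w 0.4 | spin 2.98 shift mm [ 110.2 -156.6  -29.9]
stave w [563.8  61.1] bay [-52.5  37.9] th 0.159 end [-33.5 -80.6] len/wid [194.  36. 774.] yaw 102.65388237271617
t 8.72 pos [525.9 235.5 -19.8] yaw 102.6 bay [-79.4 214.3] F [0.6 0.3 0.2] w 0.3 | spin 0.08 shift mm [-0.4 -1.7  1.2]
```

View pics/w3.png

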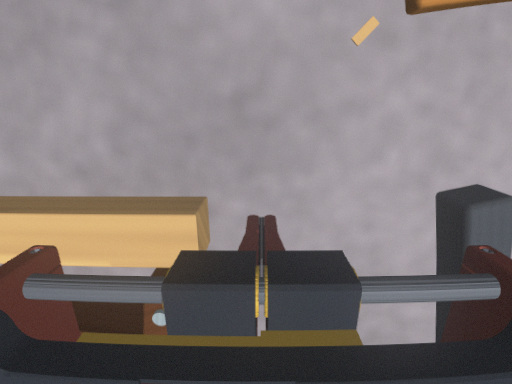

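The wrist view shows the stave's +y end at column ~205, the shut fingers at (262,225) in line with it, and the iron bar at the right edge well below the gripper body. I push along the length.

```bash
python3 -m crank '[{"claw":1,"dx":0,"dy":-0.01,"dz":0,"spin":0},{"claw":1,"dx":0,"dy":-0.008,"dz":0,"spin":0},{"claw":1,"dx":0,"dy":-0.007,"dz":0,"spin":0},{"claw":1,"dx":0,"dy":-0.007,"dz":0,"spin":0},{"claw":1,"dx":0,"dy":-0.007,"dz":0,"spin":0},{"claw":1,"dx":0,"dy":-0.006,"dz":0,"spin":0},{"claw":1,"dx":0,"dy":0,"dz":0,"spin":0},{"claw":1,"dx":0,"dy":0,"dz":0,"spin":0}]' >/dev/null && python3 look.py
```

```text
t 9.43 pos [535.7 190.7 -20.7] yaw 102.5 bay [-72.5 169. ] F [-0.   0.6  1.4] w 0.7 | spin 2.94 shift mm [ 113.2 -110.9  -29.6]
stave w [570.9  28.3] bay [-47.4   4.8] th 0.154 end [ -28.9 -113.8] len/wid [163.  36. 644.] yaw 102.38789763205169
```

```bash
python3 -m crank '[{"claw":1,"dx":0,"dy":-0.007,"dz":0,"spin":0},{"claw":1,"dx":0,"dy":-0.007,"dz":0,"spin":0},{"claw":1,"dx":0,"dy":-0.007,"dz":0,"spin":0},{"claw":1,"dx":0,"dy":-0.007,"dz":0,"spin":0},{"claw":1,"dx":0,"dy":-0.006,"dz":0,"spin":0},{"claw":1,"dx":0,"dy":-0.004,"dz":0,"spin":0},{"claw":1,"dx":0,"dy":0,"dz":0,"spin":0},{"claw":1,"dx":0,"dy":0,"dz":0,"spin":0}]' >/dev/null && python3 look.py
```

```text
t 10.15 pos [544.2 154.  -20.3] yaw 102.5 bay [-66.2 131.8] F [ 0.1 -0.1 -0.2] w 0.4 | spin 2.95 shift mm [115.4 -73.3 -29.3]
stave w [579.6  -9.9] bay [-41.1 -34. ] th 0.161 end [ -21.8 -152.4] len/wid [162.  37. 639.] yaw 102.79099733299795
```

The end is at bay (-28,-114) mm with an angle of 0.16, so it is behind the post. Now I retract, reopen and go round to the middle of the near face.

```bash
python3 -m crank '[{"claw":1,"dx":0,"dy":0.015,"dz":0,"spin":0},{"claw":1,"dx":0,"dy":0,"dz":-0.035,"spin":0},{"claw":1,"dx":0,"dy":0,"dz":-0.035,"spin":0},{"claw":-1,"dx":0.03,"dy":-0.02,"dz":0,"spin":0},{"claw":-1,"dx":0.02,"dy":-0.03,"dz":0,"spin":0},{"claw":-1,"dx":0,"dy":-0.04,"dz":0,"spin":0},{"claw":-1,"dx":0,"dy":-0.04,"dz":0,"spin":0},{"claw":-1,"dx":0,"dy":0,"dz":0,"spin":0}]' >/dev/null && python3 - <<'E'
import look
from h import *
plan((522,17),-21,102.6)
E
```

```text
t 10.87 pos [521.1  25.6  50.1] yaw 102.3 bay [-97.2   5.1] F [ 0.3 -0.1 -0.4] w 30.1 | spin 2.7 shift mm [71.3 49.6 40.8]
stave w [565.7  28.5] bay [-52.6   5.3] th 0.112 end [ -39.2 -113.9] len/wid [238.  33.  88.] yaw 99.98541047955646
t 10.92 pos [520.7  28.5  49.9] yaw 102.3 bay [-97.5   8. ] F [-0.5  0.8  0.7] w 34.0 | spin -0.28 shift mm [  1.3 -11.4  70.9]
```

```bash
python3 -m crank '[{"claw":-1,"dx":0.004,"dy":-0.011,"dz":0,"spin":0},{"claw":-1,"dx":0,"dy":0,"dz":0,"spin":0},{"claw":-1,"dx":0,"dy":0,"dz":0,"spin":0},{"claw":-1,"dx":0,"dy":0,"dz":0.03,"spin":0},{"claw":-1,"dx":0,"dy":0,"dz":0.025,"spin":0},{"claw":-1,"dx":0,"dy":0,"dz":0.01,"spin":0},{"claw":-1,"dx":0,"dy":0,"dz":0.005,"spin":0},{"claw":-1,"dx":0,"dy":0,"dz":0,"spin":0}]' >/dev/null && python3 - <<'E'
import look
from h import *
ci,p,d=snap('wrist'); P=cloud(ci,d); c,a,*r=stave(P,p,(500,680,-150,260)); print('wrist',tob(c),np.arctan2(-a[0],a[1])-.062,r)
cv2.imwrite('pics/w4.png',p[...,::-1])
E
```

```text
t 11.58 pos [518.   20.5 -21.4] yaw 102.7 bay [-100.7    0.2] F [-0.5 -0.5  0.6] w 86.1 | spin 3.06 shift mm [ 67.4  54.  -30.2]
stave w [565.9  28.7] bay [-52.4   5.4] th 0.11 end [ -39.2 -113.8] len/wid [239.  35. 135.] yaw 99.84927053710199
wrist [-44.00795634   8.95697644] 0.15869321314399668 [np.float64(147.24432663555336), np.float64(28.52469503789122), np.int64(6392)]
```

View pics/w4.png

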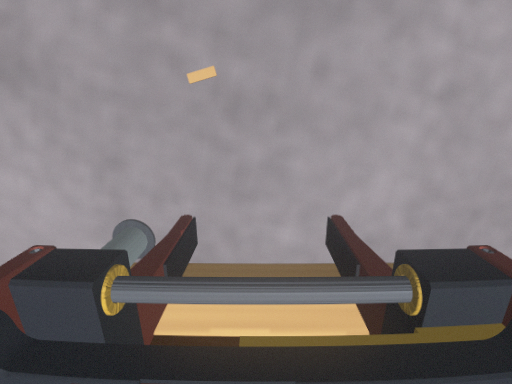

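The wrist view shows the stave parallel to the fingers at rows 263–335, with the post at (130,240) clear to the left. I push in, then swing parallel.

```bash
python3 -m crank '[{"claw":-1,"dx":-0.012,"dy":0,"dz":0,"spin":0},{"claw":-1,"dx":-0.009,"dy":0,"dz":0,"spin":0},{"claw":-1,"dx":-0.005,"dy":0,"dz":0,"spin":0},{"claw":-1,"dx":-0.004,"dy":0,"dz":0,"spin":1},{"claw":-1,"dx":-0.004,"dy":0,"dz":0,"spin":1},{"claw":-1,"dx":-0.004,"dy":0,"dz":0,"spin":1},{"claw":-1,"dx":-0.004,"dy":0,"dz":0,"spin":1},{"claw":-1,"dx":0,"dy":0,"dz":0,"spin":0}]' && python3 - <<'E'
import look
from h import *
ci,p,d=snap('wrist'); P=cloud(ci,d); c,a,*r=stave(P,p,(500,680,-150,260)); print('wrist',tob(c),np.arctan2(-a[0],a[1])-.062,r)
E
```

```text
time_s: 12.35
tool_pos: [560.3, 28.7, -20.5]
tool_rot: [-0.233, 3.133, 0.0]
wrist_force: [-0.7, 0.2, 1.0]
gripper_width: 87.6
grip_force: 0.3
t 12.35 pos [560.3  28.7 -20.5] yaw 98.5 bay [-58.    5.8] F [-0.7  0.2  1. ] w 87.6 | spin -1.1 shift mm [110.4  52.9 -29.5]
stave w [590.3  31.2] bay [-27.8   6.5] th 0.08 end [ -18.2 -113.1] len/wid [240.  35. 190.] yaw 98.14215125870632
wrist [-27.90486986  -0.36289357] 0.0570905135722085 [np.float64(165.40837231867215), np.float64(50.5927457595985), np.int64(3606)]
```

```bash
python3 -m crank '[{"claw":-1,"dx":-0.002,"dy":0,"dz":0,"spin":1},{"claw":-1,"dx":-0.002,"dy":0,"dz":0,"spin":1},{"claw":-1,"dx":-0.002,"dy":0,"dz":0,"spin":1},{"claw":-1,"dx":-0.002,"dy":0,"dz":0,"spin":1},{"claw":-1,"dx":-0.002,"dy":0,"dz":0,"spin":1},{"claw":-1,"dx":0,"dy":0,"dz":0,"spin":0}]' && python3 look.py
```

```text
time_s: 12.95
tool_pos: [570.1, 29.6, -20.6]
tool_rot: [-0.096, 3.14, -0.0]
wrist_force: [-0.3, -0.3, 0.6]
gripper_width: 87.5
grip_force: 0.0
t 12.95 pos [570.1  29.6 -20.6] yaw 93.5 bay [-48.1   6.1] F [-0.3 -0.3  0.6] w 87.5 | spin -6.09 shift mm [120.3  53.7 -29.6]
stave w [600.   30.1] bay [-18.2   4.8] th 0.003 end [ -17.9 -115.2] len/wid [239.  35. 188.] yaw 93.71074977570638
```

Nearly home. I press in small steps until the fence answers.

```bash
for i in 1 ; do python3 -m crank '[{"claw":-1,"dx":-0.001,"dy":0,"dz":0,"spin":0},{"claw":-1,"dx":-0.001,"dy":0,"dz":0,"spin":0},{"claw":-1,"dx":0,"dy":0,"dz":0,"spin":0}]'; done; python3 look.py
```

```text
time_s: 13.25
tool_pos: [570.1, 29.6, -20.4]
tool_rot: [0.098, -3.136, 0.0]
wrist_force: [-8.8, -0.0, 3.8]
gripper_width: 88.1
grip_force: 4.1
t 13.25 pos [570.1  29.6 -20.4] yaw 93.6 bay [-48.1   6.1] F [-8.8 -0.   3.8] w 88.1 | spin -6.03 shift mm [120.3  53.7 -28.9]
stave w [599.4  30.1] bay [-18.8   4.7] th 0.002 end [ -18.6 -115.3] len/wid [239.  36. 191.] yaw 93.66281637005966
```

The force is 9 N against the fence and the tool has stopped, so the stave is seated. Retract and verify.

```bash
python3 -m crank '[{"claw":-1,"dx":0.005,"dy":0,"dz":0,"spin":0},{"claw":-1,"dx":0.02,"dy":0,"dz":0,"spin":0},{"claw":-1,"dx":0.01,"dy":0,"dz":0,"spin":0},{"claw":-1,"dx":0,"dy":0,"dz":-0.035,"spin":0},{"claw":-1,"dx":0,"dy":0,"dz":-0.035,"spin":0},{"claw":-1,"dx":0,"dy":0,"dz":-0.04,"spin":0},{"claw":-1,"dx":0,"dy":0,"dz":-0.04,"spin":0},{"claw":-1,"dx":0.04,"dy":0,"dz":0,"spin":0}]' >/dev/null; python3 -m crank '[{"claw":-1,"dx":0.04,"dy":0,"dz":0,"spin":0},{"claw":-1,"dx":0.04,"dy":0,"dz":0,"spin":0},{"claw":-1,"dx":0,"dy":0.04,"dz":0,"spin":0},{"claw":-1,"dx":0,"dy":0.04,"dz":0,"spin":0},{"claw":-1,"dx":0,"dy":0.04,"dz":0,"spin":0},{"claw":-1,"dx":0,"dy":0.04,"dz":0,"spin":0},{"claw":-1,"dx":0,"dy":0,"dz":0,"spin":0},{"claw":-1,"dx":0,"dy":0,"dz":0,"spin":0}]' >/dev/null; python3 look.py; python3 -c "
import numpy as np,cv2
p=np.load('last.npz')['p'];cv2.imwrite('pics/t9.png',cv2.resize(p[...,::-1],(800,600)))"
```

```text
t 14.63 pos [406.7 181.5 129.6] yaw 93.9 bay [-201.8  167.8] F [-0.5 -0.2 -0.3] w 87.8 | spin -5.74 shift mm [ -15.5 -123.3  120.6]
stave w [599.6  30.3] bay [-18.6   4.9] th -0.002 end [ -18.8 -115.1] len/wid [239.  36. 945.] yaw 93.46367976515957
```

View pics/t9.png

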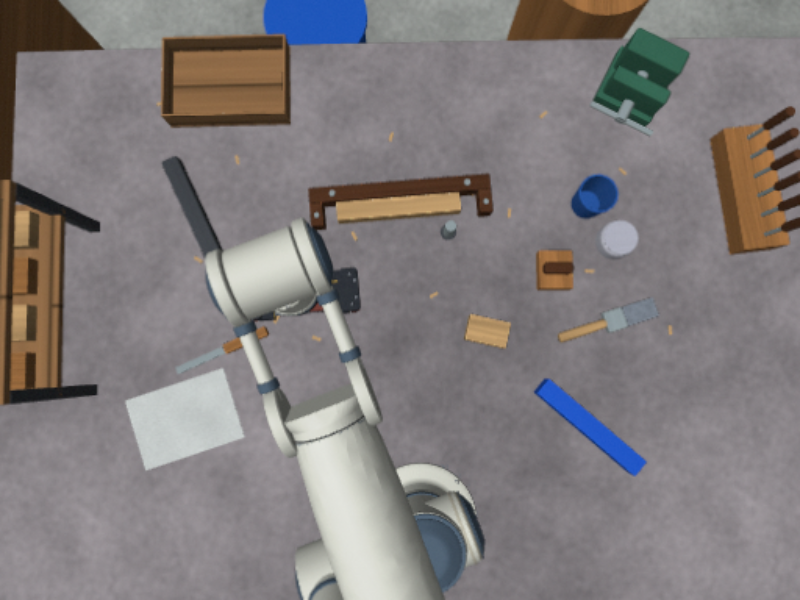

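The stave spans (337,212)–(460,203), flat along the fence between the cheeks and behind the post at (449,230). The bystanders are unmoved and the arm is clear.

```bash
python3 -c "
from plant import ticket; print(ticket.close_job())"
```

```text
the job is handed in; nothing more can be done
None
```

The stave is in the bay, flat against the back fence between the cheeks and behind the post (measured x −18.6 mm, y +5 mm, angle about 0.002 rad), with the bystanders unmoved and the arm clear; the job was handed in after about 15 s of robot time, and no verdict was shown.

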